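# Clamp the round tin's lid in the screw press

## Robot

A 6-joint arm with a two-finger parallel gripper is mounted at the origin on a cart in front of the work surface, level with it; the furniture and walls round the work are solid. World frame = base frame: x ahead of the robot, y to its left, z up, the work surface at z = 0. Lengths are in m, angles in rad, forces in N, time in s.
With the tool pointing down it reaches from about 0.25 to 0.8 m from the base axis. Payload 3.9 kg.
Tool frame: the origin (TCP) lies where the fingers leave the gripper's body, on its centre line; the fingertips stand 73 mm ahead of it and the grasp point (between the pads) lies 54 mm ahead of it; x points along the fingers, z is the direction in which the jaws open and shut, and the axes are right-handed (so a half turn about x gives the same grasp; the last joint's range is limited). The gripper opens to 85 mm and grips with 20 to 120 N. Pads are 22 mm wide; open, the fingers measure 114 mm over their backs; the gripper's body (76 mm by 85 mm) begins 54 mm behind the grasp point. The pads swing forward as they close: fully open they stand 13 mm farther back than shut.
Start: joints at [1.116, 0.26, -0.138, 1.173, 0, 1.571], TCP at [0.231, 0.472, 0.304] pointing down, gripper open.
Joint ranges: [-2.78, 2.78], [-0.83, 1.72], [-1.28, 1.37], [-1.9, 2.12], [-1.57, 1.48], [-3.14, 3.14]. Speed limits (rad/s): [2.57, 2.57, 3.14, 3.14, 3.14, 3.14].

## Interface

Orientations are given as [roll, pitch, yaw] about the fixed x, y, z axes, in that order (R = Rz(yaw) Ry(pitch) Rx(roll)).
In Python, from cell import monitor, read_camera, env gives the robot as it stands.
- The arm moves only by the tool arm_command, never from a script. Its argument "moves" is a list of rows, each an object with "offset": the shift along the tool's x, y, z in m, a list of three; "turn": the turn, a rotation vector about the tool's x, y, z in rad, a list of three; "fingers": the opening in per cent of the stroke, from 0 (shut) to 100 (fully open). A call has 1 to 5 rows; each row is the pose to reach, as a shift and turn from the pose commanded when the call began, along the tool's axes at that moment; what a row does not reach only later rows make up. A row lasts 1/8 s, in which the tool goes at most 62.5 mm and 10.7 degrees, less where a joint would pass 70% of its speed; a pose out of reach is approached as far as the arm can. A call with a gripper value outside its range is refused whole. The fingers move at their own pace and stop on an object; "squeeze" is the grip in N (left out, the last holds). Time passes only in rows, so rows that repeat a pose let the fingers close. It gives the time, the measured TCP pose, the force and the opening at its end, in the units of the state.
- monitor.observe(): the state, without advancing time (a new reading comes with each control period).
- read_camera(name): name is "side" or "top" or "wrist"; returns a dict with "img" (384x512x3 uint8, red, green, blue), "z_map" (384x512 float32, m along the optical axis (not along the pixel's ray), 0 where there is no reading), "camera_matrix" (3x3 intrinsics, pixels), "rvec" (rotation vector, rad) and "tvec" (3), from world to camera coordinates, as OpenCV has them; the wrist camera has in their place "hand_eye" (4x4, takes a point from camera to tool coordinates, whose origin is the TCP and whose axes are the tool frame's). Camera axes: x right, y down, z forward; pixel columns grow to the right and rows downward; lengths in m; the calibration is good to about 2 mm. A picture is of the moment at which its call begins: read the wrist's pose just before it.
- env.close_job(): hands the job in, once; it reports no verdict.
The state is a dict: "time_s": time; "joint_positions": joint angles; "qvel": joint speeds; "tau": joint torques, N m; "ee_pos": TCP position; "ee_rot": TCP orientation; "ft_force": force on the tool from outside, world axes, zero at the start; "wrist_torque": the same for the moment, N m; "width": finger opening in m.
Only numpy, scipy, OpenCV 4.12 (cv2) and the standard library are available. Lean on these libraries where they do the work, as an engineer would, in place of code of your own. Each camera call takes 0.05 s, during which the arm holds its last target.

## Task

The lid of the round tin has to be held down while its seal sets. On the screw press that holds the round tin, take the crank by its knob and wind it clockwise (seen from above) until the foot meets the lid, then give it another half turn, not much more or less, and let go. Leave the other press, with the flat tub in it, as it is.

Things in the scene. Friction and masses are not known exactly. Their poses are not given: they have to be found in the camera images.
- press_a_knob (a point): Centre of the upright round wooden knob (22 mm across, 40 mm tall, spins freely) on the crank of the press holding the round tin: the press's highest part, 55 mm from the vertical screw axis, on a flat steel arm that ends just below it. It circles clockwise (from above) sinking 30 mm a turn; about 3 N turns it, 5 N once pressing. The screw is self-locking.
- press_a_spring_foot (a point): Centre of the underside of the round steel foot (60 mm) of that press; its x, y give the screw axis. It sinks 30 mm per crank turn without turning, and stays once it meets the lid, while the spring above it shortens. The press is fixed: aluminium base 130 x 180 x 12 mm, two columns 148 mm apart, a grey beam across them (top at 165 mm, column nuts to 175 mm).
- press_a_spring (a joint): Squeeze (m) of the coil spring between screw and foot of that press: 0 while the foot hangs free, then growing by 0.030 per crank turn (0.0048 per rad) after the foot meets the lid, so half a turn past contact reads 0.015. Preload 5 N, then 0.8 N/mm; it bottoms at 0.026.
- tin_lid (a point): Centre of the lid (top) of the round tin, 75 mm in diameter and 58 mm tall, which stands loose on its press's base under the foot. The gap from foot to lid is 8 to 20 mm at the start.
- press_b_knob (a point): Centre of the crank knob of the other press, alike in build, which holds a flat oblong tub (63 x 105 x 26 mm). Not to be moved.

How it is judged:
By the outcome, as a careful person would: the job done as asked, in the order asked, and still so for the second after the job is handed in, with the robot touching nothing.
It also fails if it takes over 51 s, if anything falls off the work surface, if the arm or the gripper's body presses on something with over 40 N, if the wrist force passes 120 N, or if a joint passes its speed limit or range.

## Working session

There is one attempt and no reset: what is moved stays moved. The work goes in short steps, Python scripts to look and compute and a tool call to move; the robot and the scene stay as the last step left them, time stands still between calls to the robot, and variables do not carry over. Pictures are saved under pics/ and viewed, and the job is handed in when it is done.

Besides the shell and the picture viewer there is one more tool, called after ">>>" as name(argument=value, ...), one argument or row to a line, values as JSON. arm_command: Moves the arm, as the interface text tells. Its arguments: {"type":"object","properties":{"moves":{"type":"array","items":{"type":"object","properties":{"offset":{"type":"array","items":{"type":"number"}},"turn":{"type":"array","items":{"type":"number"}},"fingers":{"type":"number"}}}},"squeeze":{"type":"number"}},"required":["moves"]}

```bash
ls; mkdir -p pics
python3 - <<'E'
from cell import monitor, read_camera, env
import cv2,numpy as np
print(monitor.observe())
for n in ("side","top","wrist"):
    d=read_camera(n); cv2.imwrite(f"pics/{n}0.png",d["img"][:,:,::-1]); np.savez(f"{n}0.npz",**d)
    print(n,d["camera_matrix"],d.get("rvec"),d.get("tvec"),d.get("hand_eye"))
E
```

```text
pics
{'time_s': 0.0, 'joint_positions': array([ 1.11599394e+00,  2.60721566e-01, -1.39388314e-01,  1.17272735e+00,
       -1.21392001e-05,  1.57081820e+00]), 'qvel': array([-0.00111478, -0.00176028, -0.00060786,  0.00115757, -0.00067896,
        0.00218415]), 'tau': array([ 1.79224091e-03, -4.05680323e+01,  2.53922886e+01,  1.87643187e-02,
        2.12541395e-04,  2.51053514e-06]), 'ee_pos': array([0.23038383, 0.47113357, 0.30303781]), 'ee_rot': array([-3.1356229 ,  1.56875539, -2.01965082]), 'ft_force': array([ 0.0018488 , -0.52476925,  0.35245248]), 'wrist_torque': array([-0.02402459,  0.01357064, -0.04607707]), 'width': 0.08528796471124822}
side [[444.89944659   0.         253.23561811]
 [  0.         444.89944659 198.64310204]
 [  0.           0.           1.        ]] [ 0.15948665  2.9276693  -1.04762537] [0.55564877 0.06882339 1.1778121 ] None
top [[379.44975124   0.         262.20354233]
 [  0.         379.44975124 192.00601473]
 [  0.           0.           1.        ]] [ 2.16344768 -2.22852794  0.066282  ] [0.00762712 0.53534237 1.10171042] None
wrist [[310.08033962   0.         250.8752357 ]
 [  0.         310.08033962 188.62517694]
 [  0.           0.           1.        ]] None None [[-5.98341189e-04 -2.75558146e-01  9.61284219e-01 -7.03202822e-02]
 [ 8.81952900e-04 -9.61284163e-01 -2.75557581e-01  6.97741386e-02]
 [ 9.99999432e-01  6.82929954e-04  8.18205216e-04 -2.37520852e-04]
 [ 0.00000000e+00  0.00000000e+00  0.00000000e+00  1.00000000e+00]]
```

View pics/side0.png

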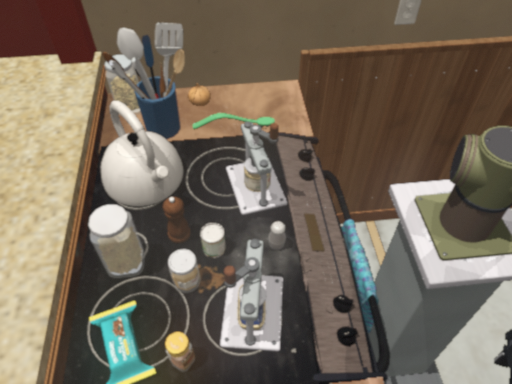

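View pics/top0.png

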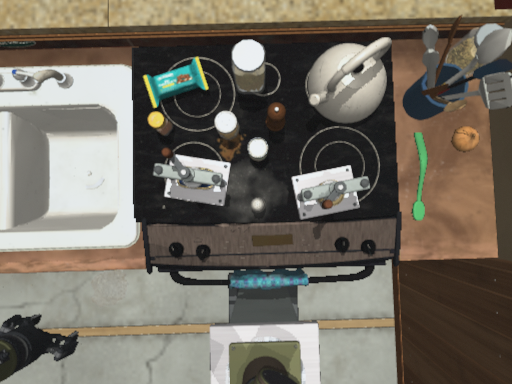

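View pics/wrist0.png

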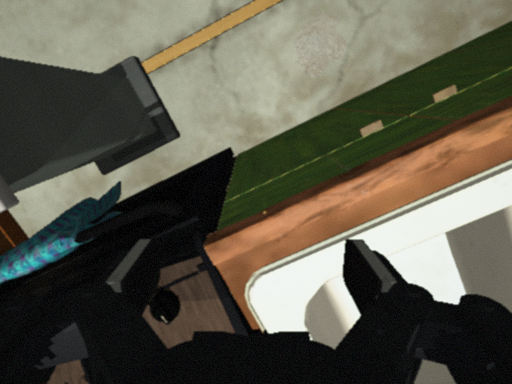

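Run:
```python
import cv2,numpy as np
t=cv2.imread("pics/top0.png");s=cv2.imread("pics/side0.png")
def c(im,x0,y0,w,h): return cv2.resize(im[y0:y0+h,x0:x0+w],(400,300),interpolation=cv2.INTER_CUBIC)
o=np.vstack([np.hstack([c(t,140,135,100,75),c(t,285,150,100,75)]),np.hstack([c(s,190,235,147,110),c(s,195,110,147,110)])])
cv2.imwrite("pics/crop0.png",o)
def P(n):
    d=np.load(n+"0.npz");R=cv2.Rodrigues(d["rvec"])[0];print(n,"cam pos",-R.T@d["tvec"],R.round(2).tolist())
P("top");P("side")
```

```text
top cam pos [ 0.4741854  -0.00124129  1.12940787] [[-0.03, -1.0, 0.0], [-1.0, 0.03, -0.05], [0.05, -0.01, -1.0]]
side cam pos [0.61817914 0.63180701 0.95885245] [[-0.99, 0.11, -0.01], [0.09, 0.77, -0.63], [-0.06, -0.63, -0.77]]
```

View pics/crop0.png

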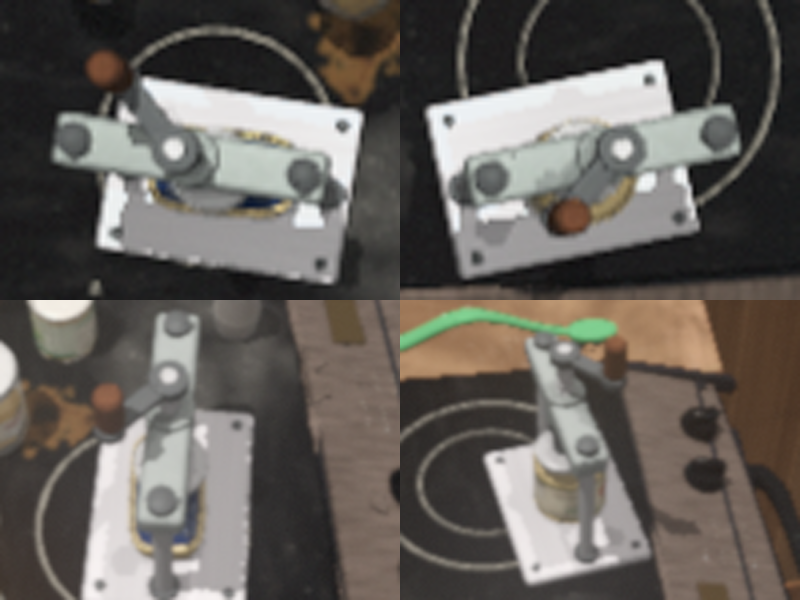

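```bash
cat > h.py <<'E'
import cv2,numpy as np
def load(n): 
    d=dict(np.load(n)); d["R"]=cv2.Rodrigues(d["rvec"])[0]; return d
def cloud(d):
    K=d["camera_matrix"];z=d["z_map"];v,u=np.mgrid[:z.shape[0],:z.shape[1]]
    p=np.stack([(u-K[0,2])/K[0,0]*z,(v-K[1,2])/K[1,1]*z,z],-1)
    w=(p-d["tvec"])@d["R"]; w[z==0]=np.nan; return w
def ray(d,u,v):
    K=d["camera_matrix"];r=np.array([(u-K[0,2])/K[0,0],(v-K[1,2])/K[1,1],1])@d["R"]
    return -d["R"].T@d["tvec"], r
def onplane(d,u,v,h):
    c,r=ray(d,u,v); return c+r*(h-c[2])/r[2]
def tri(da,ua,db,ub):
    c1,r1=ray(da,*ua);c2,r2=ray(db,*ub)
    s=np.linalg.lstsq(np.stack([r1,-r2],1),c2-c1,rcond=None)[0]
    p,q=c1+r1*s[0],c2+r2*s[1]; return (p+q)/2,np.linalg.norm(p-q)
def brown(im):
    h=cv2.cvtColor(im,cv2.COLOR_RGB2HSV); return cv2.inRange(h,(3,90,50),(14,255,200))
E
python3 - <<'E'
from h import *
T=load("top0.npz");S=load("side0.npz")
for n,d,b in(("top",T,(310,185,360,220)),("side",S,(250,115,290,150))):
    x0,y0,x1,y1=b;m=brown(d["img"])[y0:y1,x0:x1]
    k,l,st,ce=cv2.connectedComponentsWithStats(m)
    w=cloud(d)[y0:y1,x0:x1]
    for i in range(1,k):
        if st[i,4]<8: continue
        q=w[l==i]; print(n,st[i],ce[i]+[x0,y0],np.nanmedian(q,0).round(4),np.nanpercentile(q,[5,50,95],axis=0).round(4).tolist())
# bands of height around press a
w=cloud(T)
for lo,hi in((.155,.172),(.172,.19),(.19,.2),(.2,.21),(.21,.22),(.22,.23),(.23,.26)):
    m=(w[...,2]>lo)&(w[...,2]<hi)&(abs(w[...,0]-.45)<.12)&(abs(w[...,1]+.2)<.14)
    print(lo,m.sum(),w[m].mean(0).round(4) if m.sum() else'', w[m].min(0).round(3) if m.sum() else'',w[m].max(0).round(3) if m.sum() else'')
    v,u=np.nonzero(m); print(u.min() if len(u) else '',u.max()if len(u) else '',v.min()if len(u) else '',v.max()if len(u) else '')
E
```

```text
top [13 15 10  8 63] [327.31746032 203.53968254] [ 0.4904 -0.1551  0.2592] [[0.4831, -0.1637, 0.2449], [0.4904, -0.1551, 0.2592], [0.4991, -0.1479, 0.2626]]
side [ 0  0  9  3 19] [253.52631579 115.73684211] [ 0.5024 -0.5342 -0.0268] [[0.4865, -0.5397, -0.0289], [0.5024, -0.5342, -0.0268], [0.5127, -0.5257, -0.0252]]
side [ 12   0  28  23 357] [278.88235294 125.34453782] [ 0.4215 -0.4656 -0.0257] [[0.3892, -0.5233, -0.03], [0.4215, -0.4656, -0.0257], [0.498, -0.1471, 0.2596]]
0.155 617 [ 0.5291 -0.1905  0.1655] [ 0.501 -0.281  0.156] [ 0.558 -0.106  0.172]
301 369 177 201
0.172 125 [ 0.5307 -0.1957  0.1748] [ 0.508 -0.278  0.172] [ 0.552 -0.112  0.179]
304 369 179 198
0.19 0   
   
0.2 1 [ 0.5368 -0.1828  0.206 ] [ 0.537 -0.183  0.206] [ 0.537 -0.183  0.206]
334 334 185 185
0.21 138 [ 0.5148 -0.1804  0.2181] [ 0.479 -0.209  0.212] [ 0.543 -0.147  0.22 ]
321 346 182 209
0.22 80 [ 0.5267 -0.1906  0.2214] [ 0.479 -0.206  0.22 ] [ 0.543 -0.15   0.227]
323 345 182 209
0.23 58 [ 0.4895 -0.1548  0.254 ] [ 0.481 -0.167  0.231] [ 0.499 -0.147  0.26 ]
322 332 200 208
```

Run:
```python
from h import *
from scipy.spatial.transform import Rotation as Ro
T=load("top0.npz");S=load("side0.npz")
s=np.load("top0.npz")
w=cloud(T)
m=((w[...,2]>.17)&(w[...,2]<.19)&(abs(w[...,0]-.53)<.05)&(abs(w[...,1]+.2)<.12)).astype(np.uint8)
k,l,st,ce=cv2.connectedComponentsWithStats(m)
for i in range(1,k):
    if st[i,4]>6: print(st[i],ce[i],w[l==i].mean(0).round(4))
# hub: white spot
g=T["img"][178:200,330:352].min(2); print(g.max())
m=(T["img"].min(2)>200); m[:178]=0;m[198:]=0;m[:,:330]=0;m[:,352:]=0
v,u=np.nonzero(m);print("hub",u.mean(),v.mean(),len(u),w[m].mean(0).round(4),onplane(T,u.mean(),v.mean(),np.median(w[m][:,2])))
# beam edges line
bm=(w[...,2]>.158)&(w[...,2]<.17)&(abs(w[...,0]-.53)<.05)&(abs(w[...,1]+.2)<.12)
r=cv2.minAreaRect(w[bm][:,:2].astype(np.float32));print("beam rect",r)
# base plate
bm=(w[...,2]>.006)&(w[...,2]<.018)&(abs(w[...,0]-.51)<.1)&(abs(w[...,1]+.2)<.14)
r=cv2.minAreaRect(w[bm][:,:2].astype(np.float32));print("base rect",r)
# side knob
x0,y0=262,115; h=brown(S["img"]);ws=cloud(S);m=(h>0)&(ws[...,2]>.2)&(abs(ws[...,0]-.49)<.04)&(abs(ws[...,1]+.155)<.04)
v,u=np.nonzero(m);print("side knob",u.mean(),v.mean(),len(u),ws[m].mean(0),ws[m].min(0),ws[m].max(0))
m2=(brown(T["img"])>0)&(w[...,2]>.252)&(abs(w[...,0]-.49)<.04)&(abs(w[...,1]+.155)<.04)
v,u=np.nonzero(m2);print("top knobtop",u.mean(),v.mean(),len(u),w[m2].mean(0),onplane(T,u.mean(),v.mean(),.26))
# foot/lid in top and side views: columns between
for d,c in((T,w),(S,ws)):
    for lo,hi in((.03,.055),(.055,.065),(.065,.075),(.075,.08),(.08,.085),(.085,.09),(.09,.095),(.095,.1),(.1,.11),(.11,.13)):
        m=(c[...,2]>lo)&(c[...,2]<hi)&(np.hypot(c[...,0]-.53,c[...,1]+.193)<.045)
        print(lo,hi,m.sum(),c[m].mean(0).round(4) if m.sum() else '')
# tall stuff near
for x in np.arange(.5,.9,.05): print(round(x,2),[round(float(np.nanmax(np.where((abs(w[...,0]-x)<.025)&(abs(w[...,1]-y)<.025),w[...,2],-1))),2) for y in np.arange(-.4,.2,.05)])
R=Ro.from_euler('xyz',[-3.1356229 ,  1.56875539, -2.01965082]).as_matrix();print(R.round(3))
```

```text
[361 179   9   9  58] [364.96551724 182.89655172] [ 0.5419 -0.2674  0.1748]
[329 182   7  11  34] [331.85294118 186.94117647] [ 0.5343 -0.1838  0.1722]
[304 191   9   8  56] [307.75       194.44642857] [ 0.517  -0.1218  0.1747]
236
hub 341.1666666666667 183.72222222222223 72 [ 0.5506 -0.2337  0.0524] [ 0.55301016 -0.2419836   0.01336228]
beam rect ((0.5297882556915283, -0.1945914924144745), (0.03406950458884239, 0.17526403069496155), 9.840621948242188)
base rect ((0.5285896062850952, -0.1988995522260666), (0.2769670784473419, 0.16050440073013306), 89.20729064941406)
side knob 274.0091743119266 130.0275229357798 109 [ 0.49144182 -0.15051729  0.24890623] [ 0.48104551 -0.16341278  0.22576604] [ 0.50086451 -0.14502024  0.26184878]
top knobtop 327.63793103448273 203.67241379310346 58 [ 0.49069066 -0.15596298  0.25938287] [ 0.4906753  -0.15585791  0.26      ]
0.03 0.055 7 [ 0.5156 -0.1718  0.0393]
0.055 0.065 11 [ 0.5108 -0.1986  0.062 ]
0.065 0.075 66 [ 0.5087 -0.2115  0.0687]
0.075 0.08 0 
0.08 0.085 0 
0.085 0.09 2 [ 0.5297 -0.201   0.0893]
0.09 0.095 42 [ 0.5383 -0.1949  0.0929]
0.095 
[... 461 characters left out ...]
, 0.26, 0.18, 0.01, 0.09, 0.05, 0.02, 0.02, 0.02]
0.55 [0.01, 0.01, 0.18, 0.18, 0.23, 0.17, 0.18, 0.01, 0.01, 0.01, 0.18, 0.22, 0.22]
0.6 [0.01, 0.01, 0.01, 0.02, 0.02, 0.02, 0.02, 0.01, 0.01, 0.01, 0.17, 0.22, 0.26]
0.65 [0.01, 0.01, 0.01, 0.01, 0.01, 0.01, 0.0, 0.08, 0.08, 0.08, 0.02, 0.02, 0.25]
0.7 [0.01, 0.01, 0.01, 0.01, 0.01, 0.01, 0.01, 0.13, 0.08, 0.1, 0.1, 0.01, 0.01]
0.75 [0.25, 0.09, 0.12, 0.12, 0.12, 0.15, 0.13, 0.15, 0.01, 0.1, 0.1, 0.01, 0.01]
0.8 [0.31, 0.12, 0.14, 0.25, 0.25, 0.15, 0.01, 0.01, 0.01, 0.01, 0.01, 0.01, 0.01]
0.85 [0.3, 0.13, 0.26, 0.26, 0.24, 0.1, 0.01, 0.15, 0.19, 0.19, 0.01, 0.04, 0.05]
[[-0.001 -0.898  0.439]
 [-0.002  0.439  0.898]
 [-1.    -0.    -0.002]]
```

>>> arm_command(
  moves=[
    {"offset": [-0.015,-0.042,-0.037],"turn": [0.18,0,0],"fingers": 60},
    {"offset": [-0.03,-0.084,-0.074],"turn": [0.36,0,0],"fingers": 60},
    {"offset": [-0.045,-0.126,-0.111],"turn": [0.54,0,0],"fingers": 60},
    {"offset": [-0.06,-0.168,-0.148],"turn": [0.72,0,0],"fingers": 60},
    {"offset": [-0.07,-0.21,-0.185],"turn": [0.9,0,0],"fingers": 60},
  ],
)

```text
time_s: 0.78
ee_pos: [0.3384, 0.2116, 0.3745]
ee_rot: [0.157, 1.57, 0.367]
ft_force: [1.2, 1.0, -0.0]
width: 0.0514
```

>>> arm_command(
  moves=[
    {"offset": [0,-0.055,0.01],"turn": [0.05,0,0],"fingers": 60},
    {"offset": [0,-0.11,0.02],"turn": [0.1,0,0],"fingers": 60},
    {"offset": [0,-0.165,0.03],"turn": [0.15,0,0],"fingers": 60},
    {"offset": [0,-0.22,0.04],"turn": [0.2,0,0],"fingers": 60},
    {"offset": [0,-0.275,0.05],"turn": [0.216,0,0],"fingers": 60},
  ],
)

```text
time_s: 1.4
ee_pos: [0.4461, -0.0466, 0.3738]
ee_rot: [1.006, 1.57, 1.005]
ft_force: [1.2, 1.0, -0.2]
width: 0.051
```

>>> arm_command(
  moves=[
    {"offset": [0,-0.055,0.022],"turn": [0,0,0],"fingers": 60},
    {"offset": [0,-0.1117,0.0445],"turn": [0,0,0],"fingers": 60},
    {"offset": [0,-0.1117,0.0445],"turn": [0,0,0],"fingers": 60},
  ],
)

```text
time_s: 1.78
ee_pos: [0.4913, -0.16, 0.3727]
ee_rot: [-2.551, 1.57, -2.557]
ft_force: [0.3, 0.2, 0.6]
width: 0.0511
```

Run:
```python
from h import *
from cell import monitor, read_camera
from scipy.spatial.transform import Rotation as Ro
o=monitor.observe();print(o["ee_pos"],o["ee_rot"],o["ft_force"],o["joint_positions"].round(3))
d=read_camera("wrist");cv2.imwrite("pics/w1.png",d["img"][:,:,::-1])
K=d["camera_matrix"];z=d["z_map"];v,u=np.mgrid[:384,:512]
p=np.stack([(u-K[0,2])/K[0,0]*z,(v-K[1,2])/K[1,1]*z,z,np.ones_like(z)],-1)@d["hand_eye"].T
R=Ro.from_euler('xyz',o["ee_rot"]).as_matrix();w=p[...,:3]@R.T+o["ee_pos"];w[z==0]=np.nan
np.savez("w1.npz",w=w,img=d["img"])
m=(brown(d["img"])>0)&(w[...,2]>.22)&(w[...,2]<.28)
k,l,st,ce=cv2.connectedComponentsWithStats(m.astype(np.uint8))
for i in range(1,k):
    if st[i,4]>50:
        q=w[l==i];zt=np.nanpercentile(q[:,2],90);t=q[q[:,2]>zt-.004];print(st[i],ce[i],q.mean(0),"top",zt,t.mean(0),t.min(0),t.max(0))
```

```text
[ 0.49133674 -0.15997521  0.37267885] [-2.55123201  1.56982583 -2.55671935] [0.31941131 0.19920424 0.58949823] [-3.140e-01  2.270e-01 -5.000e-03  1.340e+00 -1.000e-03  1.262e+00]
[238 182  29  39 521] [252.52975048 200.38387716] [ 0.49258607 -0.15176397  0.25529866] top 0.25975187772926034 [ 0.49107834 -0.15313501  0.25869605] [ 0.48322986 -0.16374234  0.2559408 ] [ 0.50041298 -0.14598332  0.26101018]
```

View pics/w1.png

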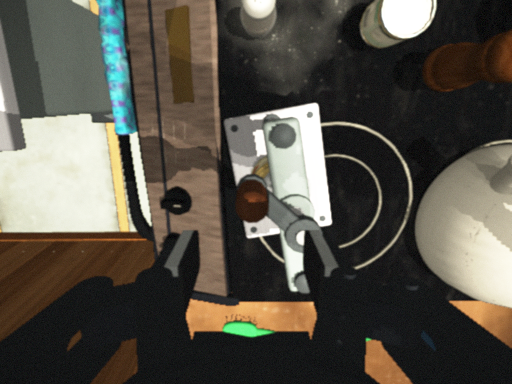

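>>> arm_command(
  moves=[
    {"offset": [0.03,0.005,0],"turn": [0,0,0],"fingers": 60},
    {"offset": [0.055,0.005,0],"turn": [0,0,0],"fingers": 60},
    {"offset": [0.074,0.005,0],"turn": [0,0,0],"fingers": 60},
    {"offset": [0.074,0.005,0],"turn": [0,0,0],"fingers": 60},
  ],
)

```text
time_s: 2.33
ee_pos: [0.4888, -0.1497, 0.2986]
ee_rot: [2.769, 1.567, 2.771]
ft_force: [-0.4, 0.2, -0.3]
width: 0.0514
```

Run:
```python
from h import *
from cell import monitor, read_camera
o=monitor.observe();print(o["ee_pos"],o["ee_rot"],o["ft_force"],o["joint_positions"].round(3))
a=[]
for n in("wrist","side"):
    a.append(read_camera(n)["img"][:,:,::-1])
b=cv2.resize(a[1][90:210,190:350],(512,384))
cv2.imwrite("pics/g1.png",cv2.resize(np.hstack([a[0],b]),(800,300)))
```

```text
[ 0.4887532  -0.14974684  0.2986382 ] [2.76886373 1.56676848 2.77061398] [-0.37912049  0.17240413 -0.26148281] [-0.297  0.241 -0.178  1.156  0.     1.272]
```

View pics/g1.png

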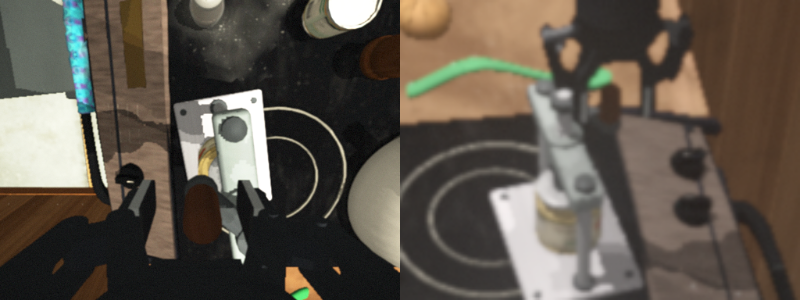

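>>> arm_command(
  moves=[
    {"offset": [0,-0.004,0.001],"turn": [0,0,0],"fingers": 60},
    {"offset": [0,-0.004,0.001],"turn": [0,0,0],"fingers": 45},
    {"offset": [0,-0.004,0.001],"turn": [0,0,0],"fingers": 40},
  ],
)

```text
time_s: 2.8
ee_pos: [0.4915, -0.1556, 0.3003]
ee_rot: [-0.241, 1.57, -0.241]
ft_force: [0.2, 0.3, 0.6]
width: 0.034
```

Run:
```python
from h import *
from cell import monitor, read_camera
from scipy.spatial.transform import Rotation as Ro
d=read_camera("wrist")
o=monitor.observe();print(o["ee_pos"],o["ee_rot"],o["ft_force"],o["joint_positions"].round(3),o["width"])
K=d["camera_matrix"];z=d["z_map"];v,u=np.mgrid[:384,:512]
p=np.stack([(u-K[0,2])/K[0,0]*z,(v-K[1,2])/K[1,1]*z,z,np.ones_like(z)],-1)@d["hand_eye"].T
m=(brown(d["img"])>0)&(z>0)&(z<.25)&(abs(p[...,1])<.03)&(abs(p[...,2])<.03)
q=p[m][:,:3];print(m.sum(),np.percentile(q,[2,50,98],axis=0).round(4).tolist())
```

```text
[ 0.49138249 -0.15554281  0.30018118] [-0.25057511  1.57037464 -0.25081452] [0.48602048 0.31223341 0.11851784] [-0.307  0.245 -0.169  1.157  0.     1.264] 0.034274178641920595
853 [[-0.0163, -0.0076, -0.0231], [0.0411, 0.0029, -0.0022], [0.0644, 0.0171, 0.0229]]
```

>>> arm_command(
  moves=[
    {"offset": [0,0,0],"turn": [0,0,0],"fingers": 10},
    {"offset": [0,0,0],"turn": [0,0,0],"fingers": 10},
    {"offset": [0,0,0],"turn": [0,0,0],"fingers": 10},
  ],
  squeeze=30,
)

```text
time_s: 3.22
ee_pos: [0.4916, -0.1555, 0.3002]
ee_rot: [-0.32, 1.57, -0.32]
ft_force: [0.6, 0.3, 1.7]
width: 0.021
```

Run:
```python
import numpy as np
r=.055;f0=134.
for c in range(0,420,50):
    p=lambda a:np.array([.03*a/360,r*np.sin(np.radians(f0-a)),r*np.cos(np.radians(f0-a))])
    print(c,[(p(c+k)-p(c)).round(4).tolist() for k in (10,20,30,40,50)], p(c+50)[[2,1]]+[.5295,-.1946],p(c+50)[0])
```

```text
0 [[0.0008, 0.006, 0.0075], [0.0017, 0.0107, 0.0158], [0.0025, 0.0138, 0.0249], [0.0033, 0.0153, 0.0344], [0.0042, 0.0151, 0.044]] [ 0.53524907 -0.1399013 ] 0.004166666666666667
50 [[0.0008, -0.0018, 0.0094], [0.0017, -0.0053, 0.0184], [0.0025, -0.0102, 0.0266], [0.0033, -0.0165, 0.0338], [0.0042, -0.0239, 0.0398]] [ 0.57509707 -0.16384439] 0.008333333333333333
100 [[0.0008, -0.0084, 0.0046], [0.0017, -0.0174, 0.0078], [0.0025, -0.0269, 0.0093], [0.0033, -0.0365, 0.0091], [0.0042, -0.0459, 0.0073]] [ 0.58236939 -0.20976005] 0.0125
150 [[0.0008, -0.009, -0.0034], [0.0017, -0.0172, -0.0084], [0.0025, -0.0244, -0.0147], [0.0033, -0.0304, -0.0221], [0.0042, -0.0351, -0.0305]] [ 0.55187052 -0.244845  ] 0.016666666666666666
200 [[0.0008, -0.0031, -0.0091], [0.0017, -0.0046, -0.0185], [0.0025, -0.0045, -0.0281], [0.0033, -0.0026, -0.0375], [0.0042, 0.0008, -0.0465]] [ 0.50538959 -0.24403367] 0.020833333333333332
250 [[0.0008, 0.0049, -0.0082], [0.0017, 0.0112, -0.0155], [0.0025, 0.0187, -0.0215], [0.0033, 0.0271, -0.0261], [0.0042, 0.0361, -0.0293]] [ 0.47613374 -0.2079057 ] 0.025
300 [[0.0008, 0.0095, -0.0015], [0.0017, 0.0191, -0.0013], [0.0025, 0.0285, 0.0005], [0.0033, 0.0374, 0.0039], [0.0042, 0.0456, 0.0089]] [ 0.48500407 -0.16227181] 0.029166666666666667
350 [[0.0008, 0.0072, 0.0063], [0.0017, 0.0133, 0.0137], [0.0025, 0.0179, 0.0221], [0.0033, 0.021, 0.0312], [0.0042, 0.0225, 0.0407]] [ 0.52566339 -0.13973398] 0.03333333333333333
400 [[0.0008, -0.0002, 0.0096], [0.0017, -0.002, 0.019], [0.0025, -0.0054, 0.0279], [0.0033, -0.0104, 0.0362], [0.0042, -0.0167, 0.0434]] [ 0.56906369 -0.15639379] 0.0375
```

>>> arm_command(
  moves=[
    {"offset": [0.0008,0.006,0.0075],"turn": [0,0,0],"fingers": 10},
    {"offset": [0.0017,0.0107,0.0158],"turn": [0,0,0],"fingers": 10},
    {"offset": [0.0025,0.0138,0.0249],"turn": [0,0,0],"fingers": 10},
    {"offset": [0.0033,0.0153,0.0344],"turn": [0,0,0],"fingers": 10},
    {"offset": [0.0042,0.0151,0.044],"turn": [0,0,0],"fingers": 10},
  ],
)

```text
time_s: 3.85
ee_pos: [0.5355, -0.1381, 0.2959]
ee_rot: [1.692, 1.567, 1.694]
ft_force: [-2.3, 4.8, 6.2]
width: 0.0212
```

```bash
cat > look.py <<'E'
import sys
from h import *
from cell import monitor, read_camera
o=monitor.observe();print(o["time_s"],o["ee_pos"].round(4),o["ft_force"].round(2),round(o["width"],4))
r=o["ee_pos"][:2]-[.5295,-.1946];print("r",np.hypot(*r).round(4),"ang",np.degrees(np.arctan2(r[1],r[0])).round(1))
for n in("side","top"):
    d=dict(read_camera(n));np.savez(n+sys.argv[1]+".npz",**d);d["R"]=cv2.Rodrigues(d["rvec"])[0];c=cloud(d)
    if n=="side": cv2.imwrite("pics/s%s.png"%sys.argv[1],cv2.resize(d["img"][100:220,190:350,::-1],(800,600),interpolation=cv2.INTER_CUBIC))
    rr=np.hypot(c[...,0]-.5295,c[...,1]+.1946)
    for lo,hi,a,b in((.066,.0725,0,.037),(.076,.1,.012,.03)):
        m=(c[...,2]>lo)&(c[...,2]<hi)&(rr<b)&(rr>a); q=c[...,2][m]
        print(n,lo,m.sum(),np.percentile(q,[10,50,90]).round(4) if m.sum() else'')
E
python3 look.py 1
```

```text
3.85 [ 0.5355 -0.1381  0.2959] [-2.35  4.83  6.17] 0.0212
r 0.0568 ang 83.9
side 0.066 65 [0.0667 0.0692 0.0716]
side 0.076 98 [0.0873 0.0903 0.0928]
top 0.066 0 
top 0.076 0
```

View pics/s1.png

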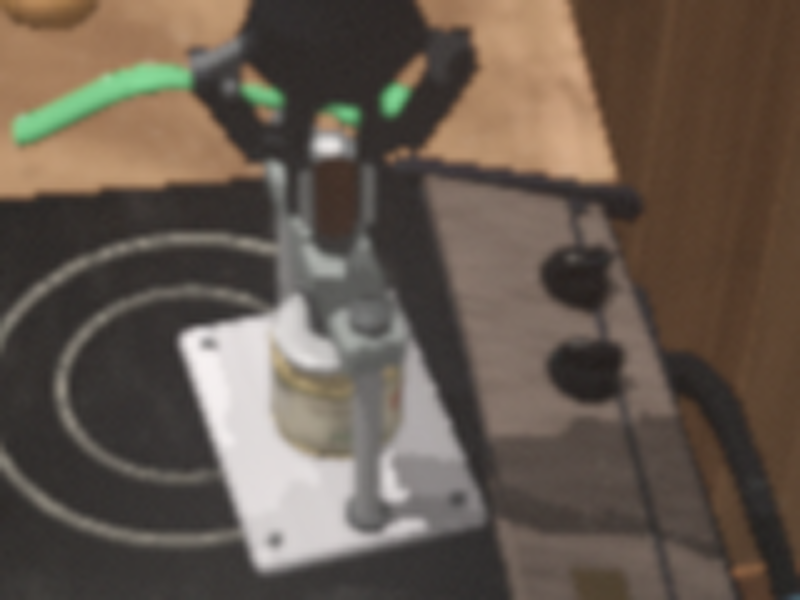

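>>> arm_command(
  moves=[
    {"offset": [0.0008,-0.0018,0.0094],"turn": [0,0,0],"fingers": 10},
    {"offset": [0.0017,-0.0053,0.0184],"turn": [0,0,0],"fingers": 10},
    {"offset": [0.0025,-0.0102,0.0266],"turn": [0,0,0],"fingers": 10},
    {"offset": [0.0033,-0.0165,0.0338],"turn": [0,0,0],"fingers": 10},
    {"offset": [0.0042,-0.0239,0.0398],"turn": [0,0,0],"fingers": 10},
  ],
)

```text
time_s: 4.58
ee_pos: [0.5774, -0.162, 0.2917]
ee_rot: [0.878, 1.565, 0.881]
ft_force: [2.9, 5.5, 3.6]
width: 0.0206
```

```bash
python3 look.py 2
```

```text
4.575 [ 0.5774 -0.162   0.2917] [2.91 5.52 3.58] 0.0206
r 0.0579 ang 34.3
side 0.066 52 [0.067  0.0688 0.0715]
side 0.076 115 [0.0828 0.086  0.0909]
top 0.066 35 [0.0665 0.069  0.0705]
top 0.076 55 [0.083  0.0855 0.0874]
```

View pics/s2.png

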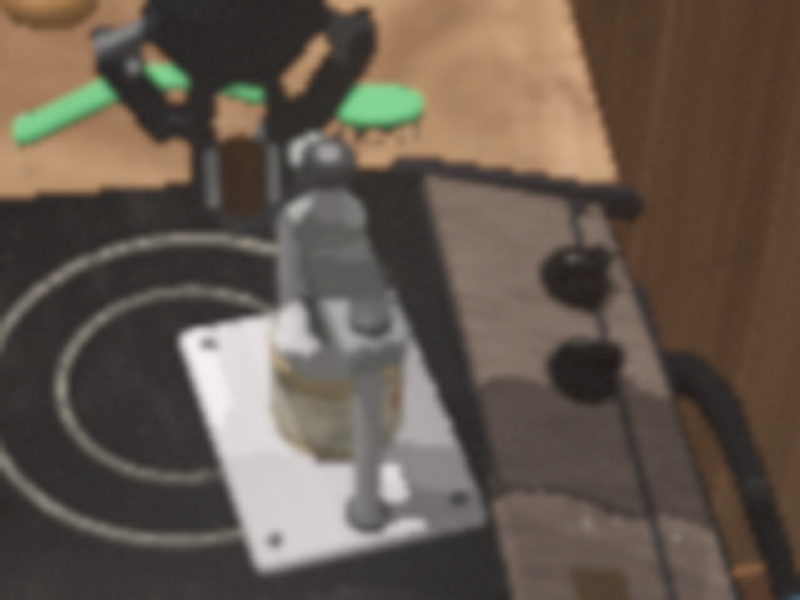

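```bash
cat > plan.py <<'E'
import numpy as np,sys
# cmd x y, centre, start angle, step
cx,cy,a0,st=map(float,sys.argv[1:5]); n=int(sys.argv[5]) if len(sys.argv)>5 else 5
C=np.array([.5319,-.1929])
for k in range(1,n+1):
    a=np.radians(a0-st*k); t=C+.055*np.array([np.cos(a),np.sin(a)])
    print([round(.03*st*k/360,4),round(t[1]-cy,4),round(t[0]-cx,4)],t.round(4),a0-st*k)
E
python3 plan.py .5754 -.1643 34.2 12
```

```text
[0.001, np.float64(-0.0078), np.float64(0.0074)] [ 0.5828 -0.1721] 22.200000000000003
[0.002, np.float64(-0.0189), np.float64(0.0106)] [ 0.586  -0.1832] 10.200000000000003
[0.003, np.float64(-0.0303), np.float64(0.0115)] [ 0.5869 -0.1946] -1.7999999999999972
[0.004, np.float64(-0.0417), np.float64(0.0099)] [ 0.5853 -0.206 ] -13.799999999999997
[0.005, np.float64(-0.0525), np.float64(0.006)] [ 0.5814 -0.2168] -25.799999999999997
```

>>> arm_command(
  moves=[
    {"offset": [0.001,-0.0078,0.0074],"turn": [0,0,0],"fingers": 10},
    {"offset": [0.002,-0.0189,0.0106],"turn": [0,0,0],"fingers": 10},
    {"offset": [0.003,-0.0303,0.0115],"turn": [0,0,0],"fingers": 10},
    {"offset": [0.004,-0.0417,0.0099],"turn": [0,0,0],"fingers": 10},
    {"offset": [0.005,-0.0525,0.006],"turn": [0,0,0],"fingers": 10},
  ],
)

```text
time_s: 5.3
ee_pos: [0.5813, -0.2177, 0.2865]
ee_rot: [-0.183, 1.57, -0.183]
ft_force: [1.7, 2.7, 3.2]
width: 0.0207
```

```bash
sed -i 's/\[.5295,-.1946\]/[.5319,-.1929]/' look.py; python3 look.py 3; python3 plan.py .5814 -.2168 -25.8 12
```

```text
5.3 [ 0.5813 -0.2177  0.2865] [1.69 2.71 3.23] 0.0207
r 0.0553 ang -26.6
side 0.066 38 [0.0677 0.0692 0.0719]
side 0.076 113 [0.0777 0.0813 0.0876]
top 0.066 62 [0.0667 0.0686 0.0712]
top 0.076 86 [0.0776 0.0802 0.0832]
[0.001, np.float64(-0.0098), np.float64(-0.006)] [ 0.5754 -0.2266] -37.8
[0.002, np.float64(-0.0181), np.float64(-0.014)] [ 0.5674 -0.2349] -49.8
[0.003, np.float64(-0.0246), np.float64(-0.0235)] [ 0.5579 -0.2414] -61.8
[0.004, np.float64(-0.0289), np.float64(-0.0342)] [ 0.5472 -0.2457] -73.8
[0.005, np.float64(-0.031), np.float64(-0.0455)] [ 0.5359 -0.2478] -85.8
```

View pics/s3.png

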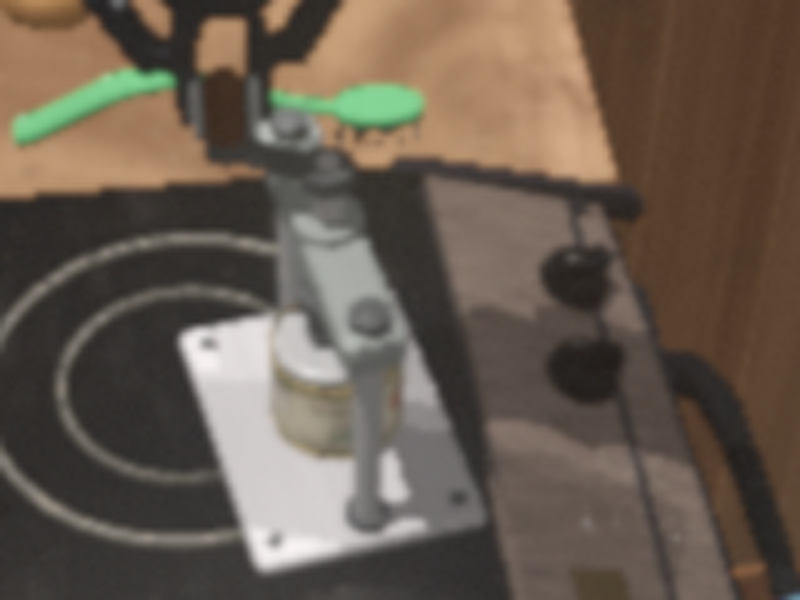

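>>> arm_command(
  moves=[
    {"offset": [0.001,-0.0098,-0.006],"turn": [0,0,0],"fingers": 10},
    {"offset": [0.002,-0.0181,-0.014],"turn": [0,0,0],"fingers": 10},
    {"offset": [0.0025,-0.022,-0.019],"turn": [0,0,0],"fingers": 10},
  ],
)

```text
time_s: 5.78
ee_pos: [0.5615, -0.2393, 0.284]
ee_rot: [0.006, 1.571, 0.005]
ft_force: [3.0, 0.7, 1.8]
width: 0.0208
```

```bash
sed -i 's/(.076,.1,.012,.03)/(.0735,.1,.012,.03)/' look.py; python3 look.py 4
python3 - <<'E'
from h import *
for n in("top","side"):
  for i in range(5):
    d=load(f"{n}{i}.npz");c=cloud(d);rr=np.hypot(c[...,0]-.531,c[...,1]+.1935)
    b=(c[...,2]>.06)&(c[...,2]<.1)
    h=np.histogram(c[...,2][b&(rr<.03)],bins=np.arange(.064,.1,.002))[0]
    print(n,i,h)
E
```

```text
5.775 [ 0.5615 -0.2393  0.284 ] [3.01 0.69 1.81] 0.0208
r 0.055 ang -57.4
side 0.066 34 [0.0674 0.0693 0.0708]
side 0.0735 113 [0.0765 0.0789 0.0865]
top 0.066 62 [0.0668 0.0686 0.0708]
top 0.0735 88 [0.0758 0.0781 0.0801]
top 0 [ 2  0  2  1  0  0  0  0  0  0  0  0  1  5 23 19  2]
top 1 [0 0 0 0 0 0 0 0 0 0 0 0 0 0 0 0 0]
top 2 [ 0  0  3  1  0  0  0  1  2  9 21 13  3  0  0  0  0]
top 3 [ 0  2  0  4  0  1 11 24 23 17  3  0  0  0  0  0  0]
top 4 [ 1  2  2  1  1  6 26 37  7  2  0  0  0  0  0  0  0]
side 0 [12 25 27 15  1  0  0  0  0  0  1  5  4 11 39 39 14]
side 1 [12 13 23 12  1  0  0  0  1  5  4 14 34 43 12  4  0]
side 2 [12 16 14  7  1  0  2  6  6 18 40 32 14  6  3  2  4]
side 3 [ 6  7  9  3  7  6 15 24 50 20  6  2  3  3  2  3  2]
side 4 [ 7  4  5 10  6  8 28 52 23  4  3  3  4  3  3  1  3]
```

```bash
python3 plan.py .5624 -.2388 -57.4 10
cat > hist.py <<'E'
from h import *
import sys
for n in("top","side"):
  for i in range(int(sys.argv[1]),int(sys.argv[2])):
    d=load(f"{n}{i}.npz");c=cloud(d);rr=np.hypot(c[...,0]-.531,c[...,1]+.1935)
    b=(c[...,2]>.0725)&(c[...,2]<.1)&(rr<.03); z=c[...,2][b]
    m=np.median(z); 
    for _ in range(5): m=np.mean(z[abs(z-m)<.003])
    print(n,i,len(z),m.round(4),np.histogram(z,bins=np.arange(.072,.09,.001))[0])
E
python3 hist.py 0 5
```

```text
[0.0008, np.float64(-0.0049), np.float64(-0.0094)] [ 0.553  -0.2437] -67.4
[0.0017, np.float64(-0.0078), np.float64(-0.0185)] [ 0.5439 -0.2466] -77.4
[0.0025, np.float64(-0.009), np.float64(-0.028)] [ 0.5344 -0.2478] -87.4
[0.0033, np.float64(-0.0086), np.float64(-0.0376)] [ 0.5248 -0.2474] -97.4
[0.0042, np.float64(-0.0066), np.float64(-0.0469)] [ 0.5155 -0.2454] -107.4
top 0 51 0.0937 [0 0 0 0 0 0 0 0 0 0 0 0 0 0 0 0 0]
top 1 0 nan [0 0 0 0 0 0 0 0 0 0 0 0 0 0 0 0 0]
top 2 49 0.0855 [ 0  0  0  0  0  0  0  1  0  2  1  8  8 13  7  6  3]
top 3 79 0.0802 [ 0  0  0  1  5  6 10 14 13 10 10  7  3  0  0  0  0]
top 4 79 0.0784 [ 0  1  3  3  7 19 18 19  5  2  1  1  0  0  0  0  0]
side 0 116 0.0941 [0 0 0 0 0 0 0 0 0 0 0 0 1 0 2 3 0]
side 1 121 0.09 [ 0  1  0  0  0  0  0  0  1  0  0  5  3  1  3 11 14]
side 2 137 0.0857 [ 1  0  0  0  2  0  4  2  4  2  4 14 18 22 17 15  8]
side 3 143 0.0809 [ 2  3  2  4  6  9 11 13 22 28 12  8  5  1  1  1  2]
side 4 141 0.0787 [ 0  6  1  7 14 14 33 19 17  6  3  1  0  3  2  1  3]
  return _methods._mean(a, axis=axis, dtype=dtype,
  ret = ret.dtype.type(ret / rcount)
```

>>> arm_command(
  moves=[
    {"offset": [0.0008,-0.0049,-0.0094],"turn": [0,0,0],"fingers": 10},
    {"offset": [0.0017,-0.0078,-0.0185],"turn": [0,0,0],"fingers": 10},
    {"offset": [0.0017,-0.0078,-0.0185],"turn": [0,0,0],"fingers": 10},
  ],
)

```text
time_s: 6.25
ee_pos: [0.542, -0.2468, 0.2821]
ee_rot: [-2.976, 1.568, -2.977]
ft_force: [-1.3, -1.1, 3.0]
width: 0.0211
```

```bash
python3 look.py 5; python3 hist.py 3 6;python3 plan.py .5439 -.2466 -77.4 10
```

```text
6.25 [ 0.542  -0.2468  0.2821] [-1.31 -1.12  2.97] 0.0211
r 0.0548 ang -79.4
side 0.066 37 [0.0668 0.0702 0.0719]
side 0.0735 112 [0.0766 0.0794 0.0859]
top 0.066 55 [0.0666 0.0686 0.0709]
top 0.0735 86 [0.0767 0.0787 0.0811]
top 3 79 0.0802 [ 0  0  0  1  5  6 10 14 13 10 10  7  3  0  0  0  0]
top 4 79 0.0784 [ 0  1  3  3  7 19 18 19  5  2  1  1  0  0  0  0  0]
top 5 79 0.0787 [ 1  3  3  0  9 18 10 13 11  7  3  0  1  0  0  0  0]
side 3 143 0.0809 [ 2  3  2  4  6  9 11 13 22 28 12  8  5  1  1  1  2]
side 4 141 0.0787 [ 0  6  1  7 14 14 33 19 17  6  3  1  0  3  2  1  3]
side 5 138 0.0787 [ 3  2  3  6 14 19 15 28 14  7  6  3  2  0  3  4  0]
[0.0008, np.float64(-0.0012), np.float64(-0.0095)] [ 0.5344 -0.2478] -87.4
[0.0017, np.float64(-0.0008), np.float64(-0.0191)] [ 0.5248 -0.2474] -97.4
[0.0025, np.float64(0.0012), np.float64(-0.0284)] [ 0.5155 -0.2454] -107.4
[0.0033, np.float64(0.0049), np.float64(-0.0373)] [ 0.5066 -0.2417] -117.4
[0.0042, np.float64(0.01), np.float64(-0.0454)] [ 0.4985 -0.2366] -127.4
```

>>> arm_command(
  moves=[
    {"offset": [0.0008,-0.0012,-0.0095],"turn": [0,0,0],"fingers": 10},
    {"offset": [0.0017,-0.0008,-0.0191],"turn": [0,0,0],"fingers": 10},
    {"offset": [0.0025,0.0012,-0.0284],"turn": [0,0,0],"fingers": 10},
    {"offset": [0.0033,0.0049,-0.0373],"turn": [0,0,0],"fingers": 10},
    {"offset": [0.0042,0.01,-0.0454],"turn": [0,0,0],"fingers": 10},
  ],
)

```text
time_s: 6.98
ee_pos: [0.498, -0.236, 0.2781]
ee_rot: [0.546, 1.569, 0.546]
ft_force: [5.2, 2.0, 0.5]
width: 0.0208
```

```bash
python3 look.py 6; python3 hist.py 5 7;python3 plan.py .4985 -.2366 -127.4 10
```

```text
6.975 [ 0.498  -0.236   0.2781] [5.23 1.99 0.46] 0.0208
r 0.0548 ang -128.2
side 0.066 36 [0.0667 0.0698 0.0712]
side 0.0735 110 [0.0766 0.0791 0.0854]
top 0.066 65 [0.0666 0.0685 0.0715]
top 0.0735 86 [0.0759 0.0784 0.0813]
top 5 79 0.0787 [ 1  3  3  0  9 18 10 13 11  7  3  0  1  0  0  0  0]
top 6 79 0.0785 [ 0  2  2  5 11 13 18  6  9  8  3  1  0  0  1  0  0]
side 5 138 0.0787 [ 3  2  3  6 14 19 15 28 14  7  6  3  2  0  3  4  0]
side 6 135 0.0787 [ 1  5  4 10 10 14 26 20 16  5  7  2  2  2  0  2  0]
[0.0008, np.float64(0.0065), np.float64(-0.0071)] [ 0.4914 -0.2301] -137.4
[0.0017, np.float64(0.0141), np.float64(-0.0129)] [ 0.4856 -0.2225] -147.4
[0.0025, np.float64(0.0226), np.float64(-0.0174)] [ 0.4811 -0.214 ] -157.4
[0.0033, np.float64(0.0317), np.float64(-0.0203)] [ 0.4782 -0.2049] -167.4
[0.0042, np.float64(0.0412), np.float64(-0.0215)] [ 0.477  -0.1954] -177.4
```

View pics/s6.png

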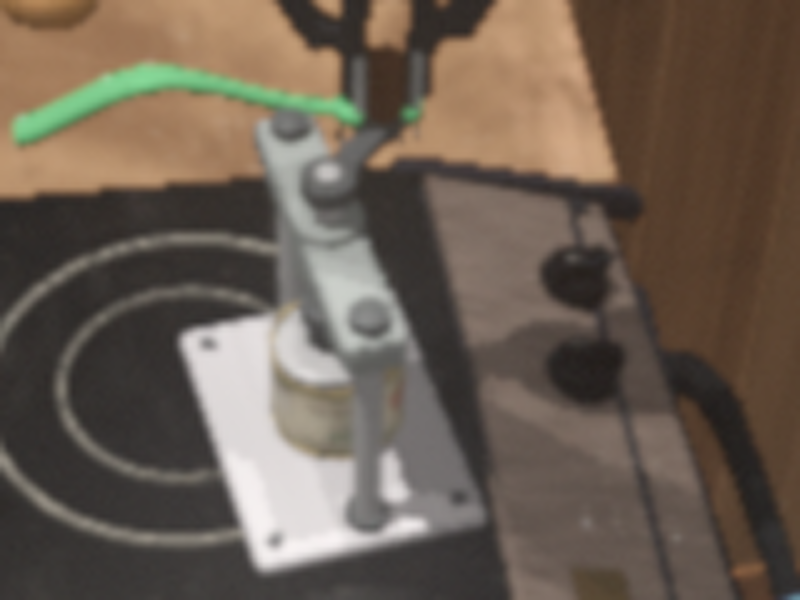

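>>> arm_command(
  moves=[
    {"offset": [0.0008,0.0065,-0.0071],"turn": [0,0,0],"fingers": 10},
    {"offset": [0.0017,0.0141,-0.0129],"turn": [0,0,0],"fingers": 10},
    {"offset": [0.0025,0.0226,-0.0174],"turn": [0,0,0],"fingers": 10},
    {"offset": [0.0033,0.0317,-0.0203],"turn": [0,0,0],"fingers": 10},
    {"offset": [0.0042,0.0412,-0.0215],"turn": [0,0,0],"fingers": 10},
  ],
)

```text
time_s: 7.7
ee_pos: [0.4772, -0.1964, 0.2741]
ee_rot: [-1.219, 1.567, -1.22]
ft_force: [5.3, -3.9, -0.5]
width: 0.0209
```

```bash
python3 look.py 7; python3 hist.py 5 8;python3 plan.py .477 -.1954 -177.4 10
```

```text
7.7 [ 0.4772 -0.1964  0.2741] [ 5.35 -3.9  -0.53] 0.0209
r 0.0548 ang -176.4
side 0.066 33 [0.0672 0.0696 0.0719]
side 0.0735 109 [0.0768 0.0794 0.0879]
top 0.066 48 [0.0668 0.0684 0.0717]
top 0.0735 79 [0.0757 0.0785 0.0804]
top 5 79 0.0787 [ 1  3  3  0  9 18 10 13 11  7  3  0  1  0  0  0  0]
top 6 79 0.0785 [ 0  2  2  5 11 13 18  6  9  8  3  1  0  0  1  0  0]
top 7 76 0.0785 [ 0  3  2  8  8 10 13 17 11  1  1  2  0  0  0  0  0]
side 5 138 0.0787 [ 3  2  3  6 14 19 15 28 14  7  6  3  2  0  3  4  0]
side 6 135 0.0787 [ 1  5  4 10 10 14 26 20 16  5  7  2  2  2  0  2  0]
side 7 134 0.0789 [ 1  3  4  6 11 16 24 23 20  7  3  0  0  1  1  3  0]
[0.0008, np.float64(0.0096), np.float64(0.0004)] [ 0.4774 -0.1858] -187.4
[0.0017, np.float64(0.0189), np.float64(0.0024)] [ 0.4794 -0.1765] -197.4
[0.0025, np.float64(0.0278), np.float64(0.0061)] [ 0.4831 -0.1676] -207.4
[0.0033, np.float64(0.0359), np.float64(0.0112)] [ 0.4882 -0.1595] -217.4
[0.0042, np.float64(0.043), np.float64(0.0177)] [ 0.4947 -0.1524] -227.4
```

>>> arm_command(
  moves=[
    {"offset": [0.0008,0.0096,0.0004],"turn": [0,0,0],"fingers": 10},
    {"offset": [0.0017,0.0189,0.0024],"turn": [0,0,0],"fingers": 10},
    {"offset": [0.0025,0.0278,0.0061],"turn": [0,0,0],"fingers": 10},
    {"offset": [0.0033,0.0359,0.0112],"turn": [0,0,0],"fingers": 10},
    {"offset": [0.0042,0.0434,0.0181],"turn": [0,0,0],"fingers": 10},
  ],
)

```text
time_s: 8.43
ee_pos: [0.4941, -0.1527, 0.2699]
ee_rot: [-2.039, 1.567, -2.04]
ft_force: [0.5, -4.7, 3.8]
width: 0.0208
```

>>> arm_command(
  moves=[
    {"offset": [0,0,0],"turn": [0,0,0],"fingers": 10},
    {"offset": [0,0,0],"turn": [0,0,0],"fingers": 10},
  ],
)

```text
time_s: 8.68
ee_pos: [0.495, -0.152, 0.2698]
ee_rot: [-0.425, 1.57, -0.425]
ft_force: [1.9, -2.1, 2.7]
width: 0.0206
```

```bash
python3 look.py 8; python3 hist.py 5 9; python3 -c "
from cell import monitor
print(monitor.observe()['ee_pos'])"
```

```text
8.675 [ 0.495  -0.152   0.2698] [ 1.94 -2.09  2.69] 0.0206
r 0.0551 ang 132.1
side 0.066 43 [0.0663 0.0691 0.0715]
side 0.0735 119 [0.0773 0.0795 0.0938]
top 0.066 0 
top 0.0735 0 
top 5 79 0.0787 [ 1  3  3  0  9 18 10 13 11  7  3  0  1  0  0  0  0]
top 6 79 0.0785 [ 0  2  2  5 11 13 18  6  9  8  3  1  0  0  1  0  0]
top 7 76 0.0785 [ 0  3  2  8  8 10 13 17 11  1  1  2  0  0  0  0  0]
top 8 0 nan [0 0 0 0 0 0 0 0 0 0 0 0 0 0 0 0 0]
side 5 138 0.0787 [ 3  2  3  6 14 19 15 28 14  7  6  3  2  0  3  4  0]
side 6 135 0.0787 [ 1  5  4 10 10 14 26 20 16  5  7  2  2  2  0  2  0]
side 7 134 0.0789 [ 1  3  4  6 11 16 24 23 20  7  3  0  0  1  1  3  0]
side 8 140 0.0791 [ 1  4  4  4  6 18 24 21 22  8  2  3  1  1  0  0  0]
[ 0.49496206 -0.15202978  0.26978531]
  return _methods._mean(a, axis=axis, dtype=dtype,
  ret = ret.dtype.type(ret / rcount)
```

>>> arm_command(
  moves=[
    {"offset": [0,0,0],"turn": [0,0,0],"fingers": 60},
    {"offset": [0,0,0],"turn": [0,0,0],"fingers": 60},
    {"offset": [0,0,0],"turn": [0,0,0],"fingers": 60},
    {"offset": [-0.03,0,0],"turn": [0,0,0],"fingers": 60},
    {"offset": [-0.08,0,0],"turn": [0,0,0],"fingers": 60},
  ],
)

```text
time_s: 9.4
ee_pos: [0.4935, -0.1513, 0.3486]
ee_rot: [2.774, 1.565, 2.774]
ft_force: [0.9, 0.3, 0.6]
width: 0.0516
```

>>> arm_command(
  moves=[
    {"offset": [-0.03,0.03,-0.03],"turn": [0,0,0],"fingers": 60},
    {"offset": [-0.05,0.08,-0.06],"turn": [0,0,0],"fingers": 60},
    {"offset": [-0.05,0.13,-0.09],"turn": [0,0,0],"fingers": 60},
    {"offset": [-0.05,0.18,-0.12],"turn": [0,0,0],"fingers": 60},
    {"offset": [-0.05,0.23,-0.12],"turn": [0,0,0],"fingers": 60},
  ],
)

```text
time_s: 10.02
ee_pos: [0.3722, 0.0791, 0.4001]
ee_rot: [2.326, 1.571, 2.326]
ft_force: [2.1, -0.4, 0.7]
width: 0.0513
```

```bash
python3 look.py 9; python3 hist.py 7 10
python3 - <<'E'
from h import *
for i in(0,9):
  for n in("top","side"):
    d=load(f"{n}{i}.npz");c=cloud(d)
    for nm,x,y in(("A",.49,-.155),("B",.605,.2)):
        m=(brown(d["img"])>0)&(abs(c[...,0]-x)<.05)&(abs(c[...,1]-y)<.05)&(c[...,2]>.19)
        zt=np.percentile(c[m][:,2],80) if m.sum() else 0; t=c[m&(abs(c[...,2]-zt)<.005)]
        print(i,n,nm,m.sum(),zt,t.mean(0).round(4))
d=load("top9.npz");a=cv2.resize(d["img"][130:220,135:395,::-1],(780,270));b=cv2.resize(load("side9.npz")["img"][:,:,::-1],(400,300));e=np.zeros((300,780,3),np.uint8);e[:,:400]=b
cv2.imwrite("pics/f9.png",np.vstack([a,e]))
E
```

```text
10.025 [0.3722 0.0791 0.4001] [ 2.08 -0.35  0.73] 0.0513
r 0.3154 ang 120.4
side 0.066 43 [0.0672 0.0704 0.0722]
side 0.0735 116 [0.0768 0.0794 0.0912]
top 0.066 44 [0.0667 0.0681 0.0703]
top 0.0735 54 [0.0757 0.0781 0.0804]
top 7 76 0.0785 [ 0  3  2  8  8 10 13 17 11  1  1  2  0  0  0  0  0]
top 8 0 nan [0 0 0 0 0 0 0 0 0 0 0 0 0 0 0 0 0]
top 9 49 0.0781 [ 1  0  0  5  9  6 13  7  5  2  1  0  0  0  0  0  0]
side 7 134 0.0789 [ 1  3  4  6 11 16 24 23 20  7  3  0  0  1  1  3  0]
side 8 140 0.0791 [ 1  4  4  4  6 18 24 21 22  8  2  3  1  1  0  0  0]
side 9 135 0.0788 [ 1  2  3  5 11 19 23 23 12 10  4  2  0  0  1  0  1]
0 top A 63 0.26072806882036725 [ 0.4903 -0.1564  0.2598]
0 top B 64 0.25381562170385774 [0.6217 0.2149 0.2526]
0 side A 109 0.2591153812878139 [ 0.4909 -0.1529  0.2588]
0 side B 93 0.2535894443701065 [0.624  0.2175 0.2523]
9 top A 57 0.23065833917256887 [ 0.4938 -0.1535  0.2291]
9 top B 65 0.2540726367797029 [0.622  0.2144 0.2526]
9 side A 99 0.22876678825164534 [ 0.4945 -0.1515  0.2283]
9 side B 90 0.25388396863940205 [0.6242 0.2175 0.2527]
  return _methods._mean(a, axis=axis, dtype=dtype,
  ret = ret.dtype.type(ret / rcount)
```

View pics/f9.png

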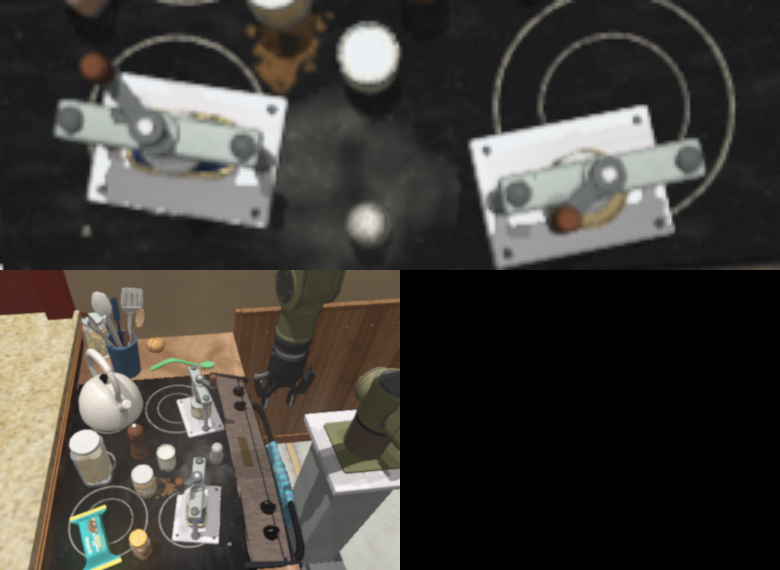

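```bash
python3 -c "
from cell import env,monitor
print(monitor.observe()['qvel'].round(3),monitor.observe()['ft_force']);print(env.close_job())"
```

```text
[-0.08   0.009  0.003  0.012 -0.056 -0.064] [-0.09026888  0.16002306  0.57994648]
the job is handed in; nothing more can be done
None
```

I wound the round tin's press clockwise until its foot met the lid, gave it about another half turn, let go of the knob and moved the arm clear. The job was handed in at about 10 s. It reports no verdict, so the figures below are my own measurements.

- **Contact:** the foot dropped with the crank, then stopped. In both camera views it came to rest about 15.4 mm down, which puts contact at roughly 185° of crank turn.
- **Total turn:** the gripper measured about 365° in all, so about 180° past contact.
- **Spring:** after release the knob was 30.5 mm lower and the foot 15.4–15.8 mm lower. That leaves the spring squeezed by about 15 mm, give or take about 0.5 mm (about 6° of crank). The foot held the same height after I let go.
- **Other press:** its knob is where it started, to within 0.5 mm.
- **Forces:** the readings I took at the wrist stayed under about 9 N.

Two small disagreements came up. My first estimate of the screw axis from the images was about 3 mm off. I corrected it from the path the knob followed during the first part of the winding. In the last top view before release the arm blocked the foot, so that check used the side view only. Both views agreed once the arm was clear.

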